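# Fit the start handle and hold the generator switch at start

## Robot

A 6-joint arm with a two-finger parallel gripper is mounted at the origin on the work surface. World frame = base frame: x ahead of the robot, y to its left, z up, the work surface at z = 0. Lengths are in m, angles in rad, forces in N, time in s.
With the tool pointing down it reaches from about 0.3 to 0.85 m from the base axis. Payload 5.4 kg.
Tool frame: the origin (TCP) lies between the finger pads; the fingertips stand 14 mm ahead of it and the grasp point (between the pads) lies 5 mm behind it; z points along the fingers, y is the direction in which the jaws open and shut (so a half turn about z gives the same grasp; the last joint's range is limited). The gripper opens to 85 mm and grips with 20 to 120 N. Pads are 22 mm wide; open, the fingers measure 114 mm over their backs; the gripper's body (76 mm by 85 mm) begins 54 mm behind the grasp point. The pads swing forward as they close: fully open they stand 13 mm farther back than shut.
Start: joints at [0.987, 0.158, 1.597, -0, 1.386, -0.21], TCP at [0.21, 0.535, 0.245] pointing down, gripper open.
Joint ranges: [-2.91, 2.91], [-0.94, 2.29], [0.18, 2.7], [-1.29, 4.43], [0.17, 2.64], [-3, 3]. Speed limits (rad/s): [2.57, 2.57, 3.14, 3.14, 3.14, 3.14].

## Interface

Orientations are given as a rotation vector (axis times angle).
In Python, from rig import * gives the robot as it stands. The module is installed in compiled form; this text tells all that it offers.
- The arm moves only by the tool jog_arm, never from a script. Its argument "commands" is a list that holds one entry, the list of rows, each a list of 6 numbers: the shift along the world's x, y, z in mm, then the turn, a rotation vector about the world's x, y, z in rad. In form: [[[x, y, z, ax, ay, az], ...]]. A call has 1 to 20 rows; each row shifts and turns the pose as measured when the row begins; what a row does not reach is not made up. A row lasts 1/8 s, in which the tool goes at most 62.5 mm and 10.7 degrees, less where a joint would pass 70% of its speed; a pose out of reach is approached as far as the arm can. A call with a gripper value outside its range is refused whole. "fingers" is the closure in counts, from 0 (fully open) to 255 (shut), set as the call begins (left out, the last holds). The fingers move at their own pace and stop on an object; "newtons" is the grip in N (left out, the last holds). Time passes only in rows, so rows that do not move let the fingers close. It gives the time, the measured TCP pose, the force and the opening at its end, in the units of the state.
- state(): the state, without advancing time (a new reading comes with each control period).
- snapshot(name): name is "scene" or "side" or "wrist"; returns a dict with "pixels" (420x560x3 uint8, red, green, blue), "range_z" (420x560 float32, m along the optical axis (not along the pixel's ray), 0 where there is no reading), "fx", "fy", "cx", "cy" (pixels), "k1" (the pictures are not rectified: a ray, as slopes to the right and down, at radius r is drawn at 1 + k1 r^2 times it, then the intrinsics apply), "pose" (4x4, takes a point from camera to world coordinates). Camera axes: x right, y up, looking along -z (the intrinsics and any distortion apply to the point x, -y, -z); pixel columns grow to the right and rows downward; lengths in m; the calibration is good to about 2 mm. A picture is of the moment at which its call begins.
- close_job(): hands the job in, once; it reports no verdict.
Trained networks look in a picture, given as the dict that the camera call returned (one of the last four; its "shot" number tells which), for a name from the list of things; names that differ only in an ending like _2 or _b are one class to them, and where a whole thing is asked for, a point or a joint stands for the part that bears it (a point fixed in the world has none). Each returns a list of dicts, best first, with "p" (0 to 1); they miss things now and then, are a little off and sometimes report something else, mostly with a low value. They report only what shows in the picture. A call takes as long as a camera call. They do not tell look-alikes from the thing itself.
- look_for(picture, target): "extent" ([left, top, right, bottom] in pixels, round what is visible of it).
The state is a dict: "time": time; "joint_positions": joint angles; "joint_vel": joint speeds; "effort": joint torques, N m; "tool_pos": TCP position; "tool_rot": TCP orientation; "wrist_force": force on the tool from outside, world axes, zero at the start; "wrist_torque": the same for the moment, N m; "width": finger opening in m.
Only numpy, scipy, OpenCV 4.12 (cv2) and the standard library are available. Lean on these libraries where they do the work, as an engineer would, in place of code of your own. Each camera call takes 0.05 s, during which the arm holds its last target. There are 200 camera calls.

## Task

The power is out: pick up the black lift-off switch handle, push its square bore fully home on the square shaft of the grey generator start box, then turn it clockwise past its two click positions to the third, spring-return start position. Hold it there against the spring for at least three seconds and finish still gripping the handle in that position: do not let go. Leave the lamps, tiffin and other things on the stand where they are.

Things in the scene. Friction and masses are not known exactly. Their poses are not given: they have to be found in the camera images.
- handle_mid (a point): Centre, half-way up, of the loose black switch handle standing upright, bore down; 54 mm high, so 27 mm above its underside. Below: round skirt 43 mm across, 24 mm high. Above it: flat-sided bar grip 50 mm long (x), 16 mm thick (y), 30 mm high; grip it across the 16 mm. z is up. About 0.11 kg.
- handle_bore (a point): Centre of the mouth of the bore, in the middle of the handle's underside. The bore runs up along z: square, 13.5 mm wide, sides parallel to the handle's x and y, 21.5 mm deep. It fits the shaft any of the four ways round.
- shaft_tip (a point): Top end of the switch's upright 12 mm square steel shaft, 107 mm above the stand. Sides parallel to this point's x and y; z up; turns with the shaft. It stands 20 mm above an aluminium indicator disc (62 mm across) turning with it; its top 2.5 mm taper to 9.6 mm. Fully home, the handle's underside rests on the disc, so handle_mid is 7 mm above this point.
- start_box: Grey sheet-steel generator start box, 150 (x) x 200 (y) mm, 80 mm high, fixed to the stand; origin under its centre. The shaft stands 35 mm from the centre towards -y; at rest the disc's pointer points to +x. Three small pilot lamps (12 mm high) on top towards +y, a cable out of the +x side.
- dial (a joint): Turn of the switch shaft, rad: 0 at rest (off), growing clockwise from above, end stop 1.36. Clicks (it stays there) at 0.44 and 0.87; third position, start, at 1.31, from where a spring turns it back to 0.87 if let go. About 0.25 N m pass a click, 0.3 hold the third. The handle has about 0.13 rad play on the shaft either way, so turn it that much farther.
- diya_a: Bystander, to be left alone: larger terracotta diya (open oil-lamp dish, 76 mm across, 26 mm high, small spout). Origin at the centre of its underside.
- diya_b: Bystander, to be left alone: smaller terracotta diya (68 mm across, 24 mm high). Origin at the centre of its underside.
- tealight_cup: Bystander, to be left alone: clear glass tealight cup, 62 mm across, 62 mm high. Origin at the centre of its underside.
- battery_diya: Bystander, to be left alone: white plastic battery diya, 74 mm across, 24 mm high with a 29 mm clear flame on top and a small slide switch on its side. Origin at the centre of its underside.
- lotus_tile: Bystander, to be left alone: white ceramic tile, 105 mm square, 9 mm thick, lotus in relief. Origin at the centre of its underside.
- brass_bell: Bystander, to be left alone: small brass hand bell standing on its mouth, 52 mm across, 85 mm high. Origin at the centre of its underside.
- tiffin: Bystander, to be left alone: aluminium tiffin carrier of three round tiers clamped in a frame, 121 mm across (about 140 over the clamps), 209 mm high with its bail. Origin at the centre of its underside.
There are look-alikes about, which are no part of the job. Leave any turquoise look-alike of the part that bears handle_mid alone.

How it is judged:
On the way, in this order (a step that is already met when the one before it is completed fails the run):
1. the handle has been picked up clear of the stand (height (world z) of handle_mid above 0.06 m and contact force between the fingers and handle above 2 N), for 0.1 s.
2. the handle is fully home on the shaft, with the switch still at off (horizontal distance between handle_mid and shaft_tip below 0.004 m and z of handle_mid in the frame of shaft_tip below 0.0105 m and angle between handle_mid's own z axis and vertical below 0.1 rad and value of joint dial below 0.3 rad), for 0.1 s.
3. the switch has been turned to the third position with the handle and held there for three seconds (horizontal distance between handle_mid and shaft_tip below 0.004 m and z of handle_mid in the frame of shaft_tip below 0.0105 m and angle between handle_mid's own z axis and vertical below 0.1 rad and value of joint dial above 1.2 rad and contact force between the fingers and handle above 2 N), for 3 s.
At the end, for the whole second after the job is handed in: The gripper still grips the handle (over 2 N), the handle is home on the shaft (axis within 4 mm, centre no more than 10.5 mm above the shaft's tip, i.e. within 3.5 mm of fully home, tilted less than 0.1 rad) and the switch is held at the third position (dial over 1.2 rad) (all of step 3); the arm keeps its last pose, push and grip.
It fails at once if a bystander (diya, tealight cup, battery diya, tile, bell or tiffin) is moved more than 30 mm (distance of any of diya_a, diya_b, tealight_cup, battery_diya, lotus_tile, brass_bell, tiffin from where it was at the start of the episode above 0.03 m).
It also fails if it takes over 61 s, if anything falls off the work surface, if the arm or the gripper's body presses on something with over 40 N, if the wrist force passes 120 N, or if a joint passes its speed limit or range.

## Working session

There is one attempt and no reset: what is moved stays moved. The work goes in short steps, Python scripts to look and compute and a tool call to move; the robot and the scene stay as the last step left them, time stands still between calls to the robot, and variables do not carry over. Pictures are saved under pics/ and viewed, about 8 in all and at most 12, crops included, and the job is handed in when it is done.

Besides the shell and the picture viewer there is one more tool, called after "Call:" as name(argument=value, ...), one argument or row to a line, values as JSON. jog_arm: Moves the arm, as the interface text tells. Its arguments: {"type":"object","properties":{"commands":{"type":"array","items":{"type":"array","items":{"type":"array","items":{"type":"number"}}}},"fingers":{"type":"number"},"newtons":{"type":"number"}},"required":["commands"]}

```bash
mkdir -p pics; cat > h.py <<'E'
from rig import *
import numpy as np, cv2
def save(s,n,box=None,scale=1):
    im=s["pixels"][:,:,::-1]
    if box: im=im[box[1]:box[3],box[0]:box[2]]
    cv2.imwrite(f"pics/{n}.png",cv2.resize(im,None,fx=scale,fy=scale,interpolation=cv2.INTER_CUBIC))
def rays(s,uv):
    uv=np.asarray(uv,float).reshape(-1,2)
    d=np.c_[(uv[:,0]-s["cx"])/s["fx"],(uv[:,1]-s["cy"])/s["fy"]]
    u=d.copy()
    for _ in range(20): u=d/(1+s["k1"]*(u**2).sum(1,keepdims=True))
    return np.c_[u[:,0],-u[:,1],-np.ones(len(u))]
def at_depth(s,uv):
    uv=np.asarray(uv,float).reshape(-1,2); r=rays(s,uv)
    z=s["range_z"][uv[:,1].astype(int),uv[:,0].astype(int)]
    p=r*z[:,None]; P=s["pose"]; return p@P[:3,:3].T+P[:3,3]
def at_z(s,uv,h):
    P=s["pose"]; r=rays(s,uv)@P[:3,:3].T; t=(h-P[2,3])/r[:,2]; return P[:3,3]+r*t[:,None]
def cloud(s):
    v,u=np.mgrid[:420,:560]; uv=np.c_[u.ravel(),v.ravel()]
    return at_depth(s,uv).reshape(420,560,3)
E
python3 - <<'E'
from h import *
st=state();print({k:np.round(v,3) for k,v in st.items()})
ims=[]
for n in("scene","side","wrist"):
    s=snapshot(n); im=s["pixels"][:,:,::-1]; cv2.imwrite(f"pics/{n}0.png",cv2.resize(im,(800,600)))
    print(n,np.round(s["pose"],3).tolist(),s["fx"],s["k1"])
    for t in("handle_mid","start_box","shaft_tip"):
        print(t,[(np.round(d["extent"]).tolist(),round(d["p"],2)) for d in look_for(s,t)[:4]], [np.round(at_depth(s,[[(d["extent"][0]+d["extent"][2])/2,(d["extent"][1]+d["extent"][3])/2]]),3).tolist() for d in look_for(s,t)[:4]])
E
```

```text
{'time': np.float64(0.0), 'joint_positions': array([ 0.987,  0.159,  1.598, -0.   ,  1.386, -0.21 ]), 'joint_vel': array([-0.001,  0.   , -0.   , -0.001,  0.   ,  0.001]), 'effort': array([ 0.0000e+00, -3.9601e+01, -3.3143e+01, -0.0000e+00,  9.0000e-03,
       -0.0000e+00]), 'tool_pos': array([0.21 , 0.535, 0.244]), 'tool_rot': array([-5.840e-01, -3.086e+00,  3.000e-03]), 'wrist_force': array([-0.142, -0.664,  0.203]), 'wrist_torque': array([-0.002,  0.022,  0.022]), 'width': np.float64(0.085)}
scene [[-0.508, -0.616, 0.602, 1.255], [0.861, -0.377, 0.341, 0.471], [0.017, 0.692, 0.722, 0.901], [0.0, 0.0, 0.0, 1.0]] 385.1348225433824 -0.0952465201764335
handle_mid [([167.0, 178.0, 185.0, 205.0], 0.57), ([199.0, 154.0, 213.0, 176.0], 0.51), ([222.0, 148.0, 238.0, 166.0], 0.49)] [[[0.639, -0.249, 0.052]], [[0.476, -0.253, 0.045]], [[0.375, -0.227, 0.023]]]
start_box [([250.0, 195.0, 333.0, 316.0], 0.57), ([270.0, 210.0, 291.0, 223.0], 0.21)] [[[0.664, 0.191, 0.045]], [[0.584, 0.106, 0.083]]]
shaft_tip [([274.0, 209.0, 293.0, 221.0], 0.77), ([388.0, 221.0, 400.0, 236.0], 0.44)] [[[0.582, 0.115, 0.091]], [[0.398, 0.405, 0.024]]]
side [[0.705, 0.519, -0.484, 0.117], [-0.709, 0.501, -0.496, -0.373], [-0.015, 0.692, 0.721, 0.81], [0.0, 0.0, 0.0, 1.0]] 401.42239778075793 0.03737962505935876
handle_mid [([364.0, 348.0, 389.0, 384.0], 0.75), ([315.0, 380.0, 345.0, 409.0], 0.64)] [[[0.455, -0.277, 0.048]], [[0.358, -0.247, 0.035]]]
start_box [([221.0, 168.0, 320.0, 264.0], 0.74), ([137.0, 193.0, 160.0, 222.0], 0.67)] [[[0.559, 0.112, 0.084]], [[0.384, 0.399, 0.035]]]
shaft_tip [([265.0, 204.0, 291.0, 224.0], 0.62)] [[[0.572, 0.1, 0.089]]]
wrist [[0.365, -0.882, -0.298, 0.134], [0.931, 0.346, 0.117, 0.565], [-0.0, -0.32, 0.947, 0.374], [0.0, 0.0, 0.0, 1.0]] 342.01610362245293 0.0102553683641176
handle_mid [] []
start_box [] []
shaft_tip [([218.0, 311.0, 260.0, 377.0], 0.34)] [[[0.379, 0.417, 0.04]]]
```

View pics/scene0.png

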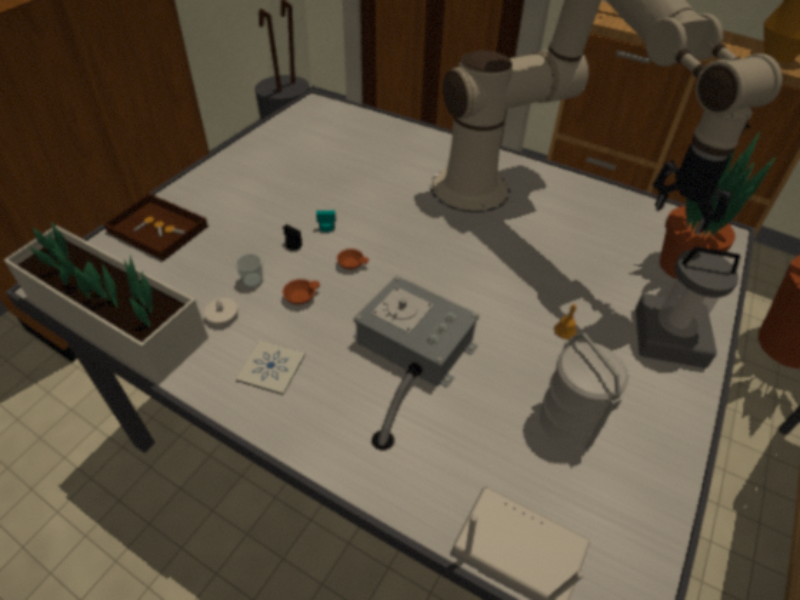

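View pics/wrist0.png

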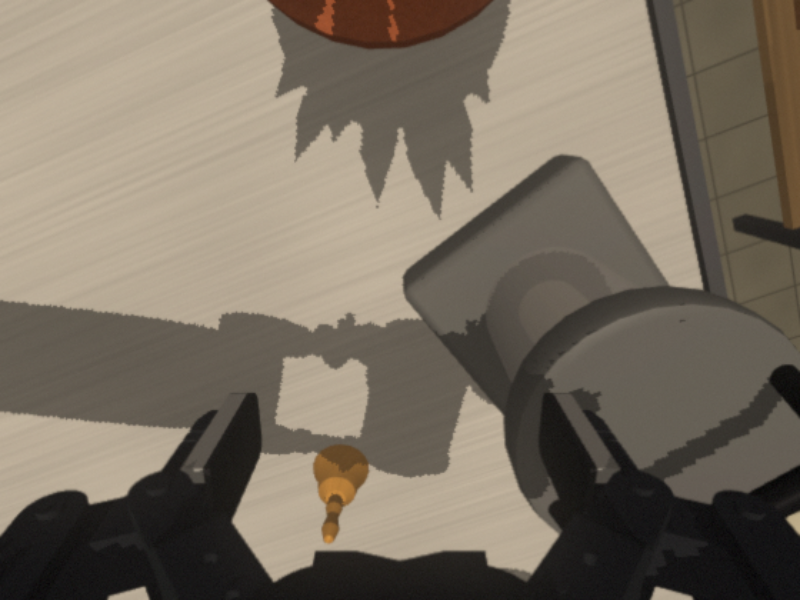

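Black handle at scene (292,237)/800-wide → about (0.47,-0.255), turquoise look-alike beside it at (326,220); start box with shaft at (402,303) → about (0.578,0.11). The wrist view shows only the bell and plant base. I'll look at the shaft from above first, on the way.

Call:
jog_arm(
  commands=[
    [[0, 0, 40, 0, 0, 0], [28, -36, 10, 0, 0, 0], [28, -36, 0, 0, 0, 0], [28, -36, 0, 0, 0, 0], [28, -36, 0, 0, 0, 0], [28, -36, 0, 0, 0, 0], [28, -36, 0, 0, 0, 0], [28, -36, 0, 0, 0, 0], [28, -36, 0, 0, 0, 0], [28, -36, 0, 0, 0, 0], [28, -36, 0, 0, 0, 0], [28, -36, 0, 0, 0, 0], [28, -36, 0, 0, 0, 0], [0, 0, 0, 0, 0, 0], [0, 0, 0, 0, 0, 0]],
  ],
)

```text
time: 2.92
tool_pos: [0.5544, 0.0883, 0.2979]
tool_rot: [0.58, 3.083, 0.005]
wrist_force: [-0.5, -0.6, 0.1]
width: 0.0854
```

```bash
python3 - <<'E'
from h import *
s=snapshot("wrist");save(s,"wrist1",scale=1.4)
np.savez("w1.npz",**{k:s[k] for k in s if k!="shot"})
st=state();print(st["time"],st["tool_pos"],st["tool_rot"])
c=cloud(s)
for t in("handle_mid","start_box","shaft_tip"):
    print(t,[(np.round(d["extent"]).tolist(),round(d["p"],2)) for d in look_for(s,t)[:4]])
m=(c[...,2]>.1)&(c[...,2]<.115)&(s["range_z"]>0)
print(m.sum(),np.median(c[m],0))
for lo,hi in((.095,.103),(.103,.112)):
    m=(c[...,2]>lo)&(c[...,2]<hi)&(s["range_z"]>0)&(np.hypot(c[...,0]-.578,c[...,1]-.11)<.04)
    v,u=np.nonzero(m)
    if len(u): print(lo,m.sum(),c[m].mean(0),u.mean(),v.mean())
E
```

```text
2.975 [0.55427678 0.08841858 0.29789194] [0.57926092 3.08297499 0.00437437]
handle_mid [([0.0, 186.0, 11.0, 214.0], 0.68)]
start_box [([218.0, 72.0, 446.0, 310.0], 0.94), ([0.0, 185.0, 9.0, 215.0], 0.37)]
shaft_tip [([271.0, 161.0, 333.0, 219.0], 0.67)]
158 [0.57774844 0.10705479 0.1068689 ]
0.095 27 [0.57311576 0.10767872 0.09916965] 303.8888888888889 190.25925925925927
0.103 149 [0.57816862 0.10695297 0.10672953] 305.503355704698 197.26174496644296
```

View pics/wrist1.png

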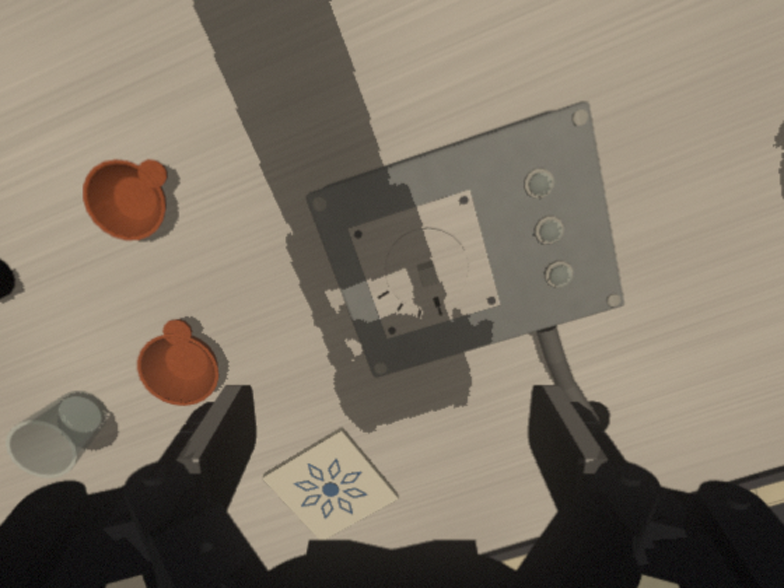

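Box seen cleanly: shaft at (428,274) in the view, in the arm's shadow, white plate around it, pilot lamps to the right, diyas left, black handle at the left edge. Now the box yaw from this shot, and moving over the handle.

```bash
python3 - <<'E'
from h import *
s=dict(np.load("w1.npz"));c=cloud(s)
m=(c[...,2]>.074)&(c[...,2]<.09)&(s["range_z"]>0)&(np.hypot(c[...,0]-.6,c[...,1]-.13)<.16)
m=cv2.morphologyEx(m.astype(np.uint8),cv2.MORPH_OPEN,np.ones((5,5)))>0
p=c[m][:,:2];r=cv2.minAreaRect((p*1000).astype(np.float32));print(r)
b=cv2.boxPoints(r);print(b, m.sum())
e=(b[1]-b[0]);print(np.degrees(np.arctan2(b[1]-b[0],b[0]-b[1])) if 0 else [np.degrees(np.arctan2(*(b[i+1]-b[i])[::-1])) for i in range(2)])
# expected shaft from box centre
C=np.array(r[0]); d=np.array([578,107])-C; print("shaft-centre",d,np.hypot(*d),np.degrees(np.arctan2(d[1],d[0]))+90)
for row in (161,196,): pass
E
```

```text
((580.744873046875, 142.04010009765625), (207.1676483154297, 156.22344970703125), 86.83002471923828)
[[497.0247    42.93421 ]
 [653.00903   34.295326]
 [664.4651   241.146   ]
 [508.4807   249.78488 ]] 28102
[np.float32(-3.169975), np.float32(86.83001)]
shaft-centre [ -2.74487305 -35.0401001 ] 35.147445752105945 -4.479129047722566
```

Call:
jog_arm(
  commands=[
    [[-6, -34, -3, 0, 0, 0], [-6, -34, 0, 0, 0, 0], [-8, -34, 0, 0, 0, 0], [-8, -34, 0, 0, 0, 0], [-8, -34, 0, 0, 0, 0], [-8, -34, 0, 0, 0, 0], [-8, -34, 0, 0, 0, 0], [-8, -34, 0, 0, 0, 0], [-8, -34, -20, 0, 0, 0], [-8, -34, -20, 0, 0, 0], [-8, -20, -20, 0, 0, 0], [0, 0, -20, 0, 0, 0], [0, 0, 0, 0, 0, 0], [0, 0, 0, 0, 0, 0]],
  ],
)

```text
time: 4.88
tool_pos: [0.4668, -0.2707, 0.2173]
tool_rot: [0.546, 3.08, 0.002]
wrist_force: [-0.6, -0.4, 0.7]
width: 0.0857
```

```bash
python3 - <<'E'
from h import *
s=snapshot("wrist");save(s,"wrist2",scale=1.4)
np.savez("w2.npz",**{k:s[k] for k in s if k!="shot"})
st=state();print(st["time"],st["tool_pos"],st["tool_rot"],st["joint_positions"])
c=cloud(s)
for d in look_for(s,"handle_mid"): 
    e=d["extent"];print(np.round(e),round(d["p"],2))
    u0,v0,u1,v1=[int(round(x)) for x in e]
    sub=c[max(v0-5,0):v1+5,max(u0-5,0):u1+5].reshape(-1,3)
    for lo,hi in((.045,.065),(.01,.065)):
        q=sub[(sub[:,2]>lo)&(sub[:,2]<hi)]
        if len(q)>5: print(len(q),q.mean(0),q[:,2].max(),cv2.minAreaRect((q[:,:2]*1000).astype(np.float32)))
E
```

```text
4.925 [ 0.46679798 -0.27062838  0.21721301] [5.46252239e-01 3.08034066e+00 2.19009809e-03] [-0.75413073  0.0807475   1.7384499   0.00867459  1.31212598 -1.97608215]
[245.  22. 297.  90.] 0.78
1448 [ 0.36507057 -0.23954334  0.05417111] 0.05684086551988604 ((365.2682189941406, -239.9864501953125), (16.45009422302246, 50.29109191894531), 34.5256462097168)
2384 [ 0.36589786 -0.23924378  0.04255202] 0.05684086551988604 ((365.2554626464844, -240.09921264648438), (40.93507385253906, 47.558563232421875), 71.2192611694336)
[250. 151. 306. 201.] 0.58
1084 [ 0.46354825 -0.27077203  0.05373617] 0.05649960940539489 ((464.79974365234375, -271.1875915527344), (49.941097259521484, 16.820913314819336), 83.56556701660156)
1899 [ 0.45978896 -0.27016229  0.04202937] 0.05649960940539489 ((463.7620544433594, -270.6535949707031), (47.874996185302734, 40.149391174316406), 49.468345642089844)
```

View pics/wrist2.png

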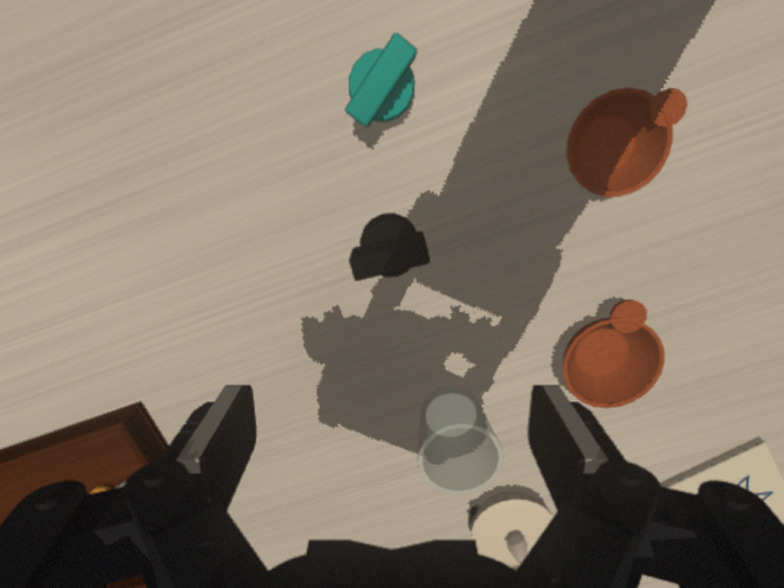

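Black handle at (390,247), turquoise one at (382,78). Handle centre ≈ (0.465,-0.271), bar along 83.6° → jaws must turn −1.33 rad. Rotate, narrow the fingers, lower, and look again.

Call:
jog_arm(
  commands=[
    [[0, 0, 0, 0, 0, -0.17], [0, 0, 0, 0, 0, -0.17], [0, 0, 0, 0, 0, -0.17], [0, 0, 0, 0, 0, -0.17], [0, 0, -10, 0, 0, -0.17], [0, 0, -10, 0, 0, -0.17], [0, 0, -10, 0, 0, -0.17], [0, 0, -10, 0, 0, -0.15], [0, 0, 0, 0, 0, 0], [0, 0, 0, 0, 0, 0]],
  ],
  fingers=90,
  newtons=80,
)

```text
time: 6.22
tool_pos: [0.4725, -0.271, 0.1871]
tool_rot: [2.366, 2.026, -0.022]
wrist_force: [0.6, 0.7, -0.4]
width: 0.0558
```

```bash
cat > yaw.py <<'E'
from h import *
from scipy.spatial.transform import Rotation as Ro
def tool():
    st=state(); R=Ro.from_rotvec(st["tool_rot"]).as_matrix()
    print("t",round(st["time"],2),"tcp",np.round(st["tool_pos"],4),"jaw yaw",round(np.degrees(np.arctan2(R[1,1],R[0,1])),2),"z",np.round(R[:,2],4),"w",round(float(st["width"]),4),"F",np.round(st["wrist_force"],1),"T",np.round(st["wrist_torque"],2),"q",np.round(st["joint_positions"],2))
    return st,R
E
python3 - <<'E'
from yaw import *
tool()
s=snapshot("wrist");save(s,"wrist3",scale=1.4)
c=cloud(s); print(c[300:,:,2].min())
for x,y in((.4648,-.2712),):
    m=(np.hypot(c[...,0]-x,c[...,1]-y)<.035)&(s["range_z"]>0)
    for lo,hi in((.045,.062),(.008,.062)):
        q=c[m&(c[...,2]>lo)&(c[...,2]<hi)]
        if len(q)>5: print(len(q),q.mean(0),cv2.minAreaRect((q[:,:2]*1000).astype(np.float32)))
q=c[(c[...,2]>.04)&(c[...,2]<.075)&(np.hypot(c[...,0]-.53,c[...,1]+.271)<.08)]
print("tealight?",np.percentile(q,[1,50,99],axis=0))
E
```

```text
t 6.22 tcp [ 0.4725 -0.271   0.1871] jaw yaw -8.84 z [ 0.0068 -0.0292 -0.9996] w 0.0558 F [ 0.6  0.7 -0.4] T [-0.    0.02 -0.09] q [-0.73  0.12  1.76 -0.02  1.24 -0.57]
-0.0023551824517845654
1217 [ 0.46490754 -0.268882    0.05406474] ((464.5231628417969, -270.98004150390625), (50.143028259277344, 16.099454879760742), 84.08324432373047)
2163 [ 0.46566569 -0.26788251  0.04112145] ((464.5405578613281, -270.59405517578125), (41.906959533691406, 46.38767623901367), 33.205284118652344)
tealight? [[ 0.45609188 -0.29660399  0.04068689]
 [ 0.47156063 -0.26624549  0.05448905]
 [ 0.60553163 -0.24597006  0.06327751]]
```

View pics/wrist3.png

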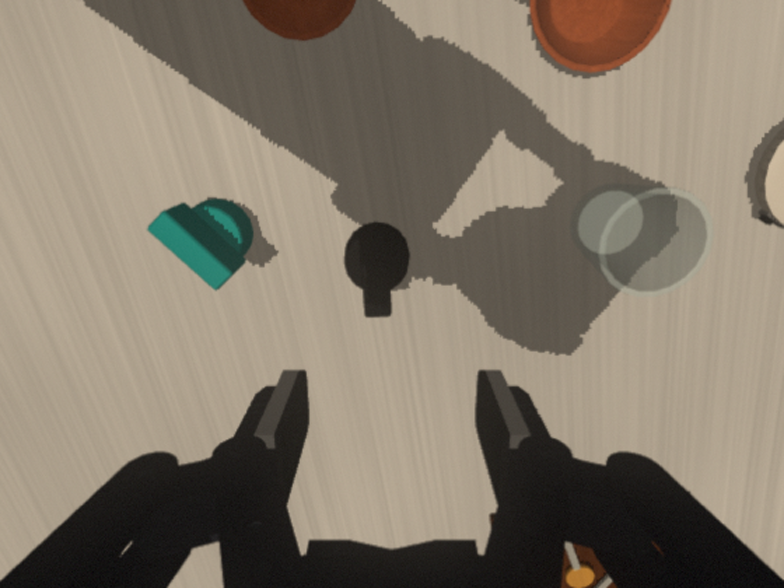

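Second view agrees (0.4645,-0.2710, bar 84°). Fingers clear of both neighbours. Fix tilt/yaw and descend.

Call:
jog_arm(
  commands=[
    [[-8, 0, 0, 0.029, 0.007, 0.05], [0, 0, -25, 0, 0, 0], [0, 0, -25, 0, 0, 0], [0, 0, -25, 0, 0, 0], [0, 0, -15, 0, 0, 0], [0, 0, 0, 0, 0, 0], [0, 0, 0, 0, 0, 0]],
  ],
)

```text
time: 7.15
tool_pos: [0.4672, -0.2736, 0.1007]
tool_rot: [2.315, 2.108, 0.003]
wrist_force: [0.8, -0.1, -0.2]
width: 0.0555
```

```bash
python3 -c "
from yaw import *
tool()"
```

```text
t 7.15 tcp [ 0.4672 -0.2736  0.1007] jaw yaw -5.37 z [ 0.0085 -0.0065 -0.9999] w 0.0555 F [ 0.8 -0.1 -0.2] T [0.02 0.01 0.03] q [-0.75  0.23  1.82  0.    1.08 -0.66]
```

Call:
jog_arm(
  commands=[
    [[-3, 3, -12, 0.007, 0.009, -0.01], [0, 0, -15, 0, 0, 0], [0, 0, -15, 0, 0, 0], [0, 0, -12, 0, 0, 0], [0, 0, -2, 0, 0, 0], [0, 0, 0, 0, 0, 0]],
  ],
)

```text
time: 7.9
tool_pos: [0.4643, -0.2706, 0.0416]
tool_rot: [-2.334, -2.103, 0.0]
wrist_force: [0.2, 0.1, 0.8]
width: 0.0554
```

```bash
python3 -c "
from yaw import *
tool()"
```

```text
t 7.9 tcp [ 0.4643 -0.2706  0.0416] jaw yaw -5.96 z [-2.e-04  1.e-04 -1.e+00] w 0.0554 F [0.2 0.1 0.8] T [ 0.01  0.   -0.04] q [-0.75  0.32  1.85 -0.    0.97 -0.65]
```

Spot on. Close.

Call:
jog_arm(
  commands=[
    [[0, 0, 0, 0, 0, 0], [0, 0, 0, 0, 0, 0], [0, 0, 0, 0, 0, 0], [0, 0, 0, 0, 0, 0], [0, 0, 0, 0, 0, 0], [0, 0, 0, 0, 0, 0]],
  ],
  fingers=255,
  newtons=90,
)

```text
time: 8.65
tool_pos: [0.465, -0.2712, 0.0428]
tool_rot: [2.332, 2.102, 0.0]
wrist_force: [-0.6, -0.5, -0.2]
width: 0.0144
```

Call:
jog_arm(
  commands=[
    [[0, 0, 20, 0, 0, 0], [0, 0, 35, 0, 0, 0], [0, 0, 35, 0, 0, 0], [0, 0, 35, 0, 0, 0], [0, 0, 25, 0, 0, 0], [0, 0, 0, 0, 0, 0], [0, 0, 0, 0, 0, 0]],
  ],
)

```text
time: 9.52
tool_pos: [0.4627, -0.2692, 0.1942]
tool_rot: [-2.331, -2.101, 0.001]
wrist_force: [0.1, -0.3, -0.5]
width: 0.0143
```

```bash
python3 - <<'E'
from yaw import *
st,R=tool()
s=snapshot("wrist");save(s,"wrist4",scale=1.4)
c=cloud(s);t=np.array(st["tool_pos"]);l=(c-t)@R
m=(s["range_z"]>0)&(abs(l[...,0])<.035)&(abs(l[...,1])<.0075)&(l[...,2]>-.03)&(l[...,2]<.05)
q=l[m];print(m.sum(),np.percentile(q,[0.5,50,99.5],axis=0).round(4))
for x in np.arange(-.03,.031,.005):
    k=m&(abs(l[...,0]-x)<.0025)
    if k.sum(): print(round(x,3),k.sum(),l[k][:,2].min().round(4),np.median(l[k][:,2]).round(4))
E
```

```text
t 9.53 tcp [ 0.4627 -0.2692  0.1942] jaw yaw -5.97 z [-0.0026  0.0024 -1.    ] w 0.0143 F [ 0.1 -0.3 -0.5] T [ 0.04  0.02 -0.01] q [-0.75  0.1   1.76 -0.    1.28 -0.65]
5364 [[-0.0238 -0.0074 -0.0237]
 [ 0.0095  0.     -0.0115]
 [ 0.0255  0.0075  0.0399]]
-0.025 92 -0.0125 -0.0113
-0.02 332 -0.0133 -0.0116
-0.015 356 -0.0131 -0.0116
-0.01 393 -0.0244 -0.0117
-0.005 421 -0.0247 -0.0117
0.0 446 -0.0242 -0.0118
0.005 458 -0.0242 -0.0118
0.01 479 -0.0245 -0.0118
0.015 436 -0.0131 -0.0117
0.02 746 -0.0134 -0.0112
0.025 1205 -0.013 -0.0027
```

View pics/wrist4.png

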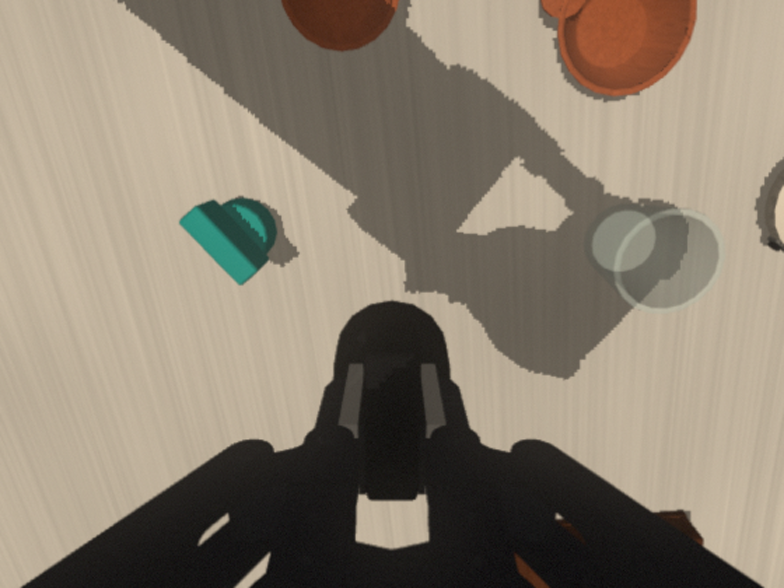

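Handle held squarely, centred in the jaws (underside 42 mm below TCP, bar centre within ~0.5 mm of TCP). Go to about 65 mm short of the shaft (−y side), where the camera still sees the shaft.

Call:
jog_arm(
  commands=[
    [[11, 20, 10, 0, 0, 0.01], [12, 31, 0, 0, 0, 0.01], [12, 31, 0, 0, 0, 0.01], [12, 31, 0, 0, 0, 0.01], [12, 31, 0, 0, 0, 0], [12, 31, 0, 0, 0, 0], [12, 31, 0, 0, 0, 0], [12, 31, 0, 0, 0, 0], [12, 31, 0, 0, 0, 0], [12, 20, 0, 0, 0, 0], [0, 10, 0, 0, 0, 0], [0, 0, 0, 0, 0, 0], [0, 0, 0, 0, 0, 0]],
  ],
)

```text
time: 11.2
tool_pos: [0.5742, 0.0406, 0.1831]
tool_rot: [-2.269, -2.125, 0.025]
wrist_force: [-0.7, 0.2, -2.0]
width: 0.0145
```

```bash
cat > m.py <<'E'
from yaw import *
st,R=tool()
s=snapshot("wrist");save(s,"wrist5",scale=1.4)
c=cloud(s);t=np.array(st["tool_pos"])
near=np.hypot(c[...,0]-.578,c[...,1]-.107)<.025
m=near&(c[...,2]>.1)&(c[...,2]<.112)&(s["range_z"]>0)
q=c[m];print("tip",len(q),q.mean(0).round(4),q.min(0).round(4),q.max(0).round(4))
top=q[q[:,2]>q[:,2].max()-.003];r=cv2.minAreaRect((top[:,:2]*1000).astype(np.float32));print(r)
m=(c[...,2]>.074)&(c[...,2]<.086)&(s["range_z"]>0)&(np.hypot(c[...,0]-.6,c[...,1]-.14)<.16)
m=cv2.morphologyEx(m.astype(np.uint8),cv2.MORPH_OPEN,np.ones((5,5)))
k=cv2.findContours(m,0,1)[0];k=max(k,key=cv2.contourArea)[:,0]
p=c[k[:,1],k[:,0],:2]*1000;ln=[]
# right edge yaw (long side +x): fit points with largest x
x=p[:,0]
for sgn in(1,-1):
    sel=p[(p[:,1]>70)&(p[:,1]<220)&(abs(x-(580+sgn*76))<10)]
    if len(sel)>10:
        v=cv2.fitLine(sel.astype(np.float32),cv2.DIST_HUBER,0,.01,.01).ravel();print("edge",len(sel),np.degrees(np.arctan2(v[1],v[0]))%180-90)
l=(c-t)@R
b=l[(abs(l[...,1])<.007)&(l[...,2]>-.016)&(l[...,2]<-.009)&(abs(l[...,0])<.04)&(s["range_z"]>0)]
print("bar x",np.percentile(b[:,0],[0,.3,99.7,100]).round(4))
E
python3 m.py
```

```text
t 11.2 tcp [0.5742 0.0406 0.1831] jaw yaw -3.75 z [-0.0343  0.0133 -0.9993] w 0.0145 F [-0.7  0.2 -2. ] T [-0.01  0.02  0.06] q [-0.14  0.24  1.63  0.01  1.31 -0.08]
tip 422 [0.579  0.1073 0.1068] [0.573  0.1011 0.1034] [0.5849 0.1132 0.1091]
((579.0135498046875, 107.19959259033203), (11.403864860534668, 11.217618942260742), 86.43646240234375)
edge 206 -3.5881348
edge 207 -3.6631851
bar x [-0.025  -0.0242  0.0253  0.0256]
```

View pics/wrist5.png

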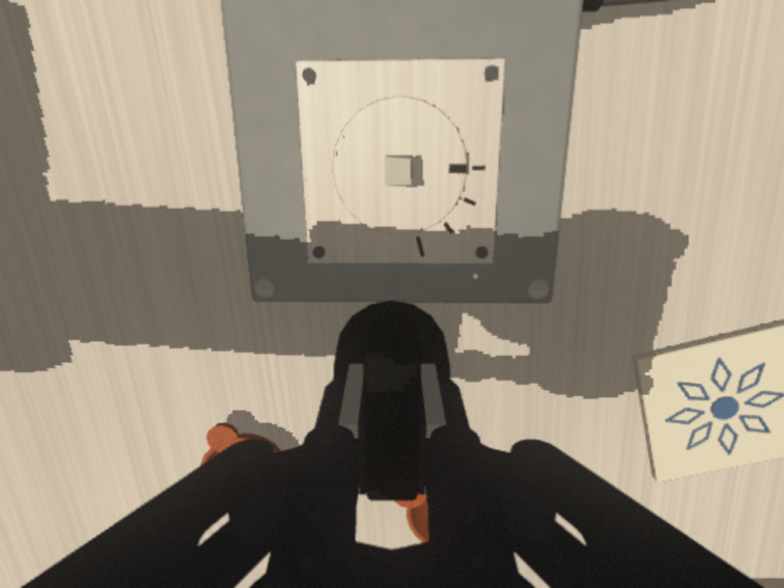

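Shaft tip clear at (403,170) in view: (0.5790,0.1072), yaw −3.6°; pointer at rest. Move over it and level.

Call:
jog_arm(
  commands=[
    [[1, 16, 2, -0.013, -0.034, 0], [1, 16, 0, 0, 0, 0], [1, 16, 0, 0, 0, 0], [1, 14, 0, 0, 0, 0], [0, 3, 0, 0, 0, 0], [0, 0, 0, 0, 0, 0]],
  ],
)

```text
time: 12.0
tool_pos: [0.5782, 0.1101, 0.1858]
tool_rot: [2.292, 2.145, 0.003]
wrist_force: [0.0, 1.1, -2.4]
width: 0.0146
```

```bash
python3 -c "
from yaw import *
tool()"
```

```text
t 12.0 tcp [0.5782 0.1101 0.1858] jaw yaw -3.78 z [ 3.e-03 -3.e-04 -1.e+00] w 0.0146 F [ 0.   1.1 -2.4] T [ 0.01 -0.02 -0.02] q [-0.02  0.24  1.62 -0.    1.28  0.05]
```

Call:
jog_arm(
  commands=[
    [[1, -3, -10, 0, 0.003, 0], [0, 0, -12, 0, 0, 0], [0, 0, -10, 0, 0, 0], [0, 0, 0, 0, 0, 0], [0, 0, 0, 0, 0, 0]],
  ],
)

```text
time: 12.62
tool_pos: [0.5786, 0.1054, 0.1502]
tool_rot: [-2.295, -2.144, 0.004]
wrist_force: [-0.6, -0.4, -0.9]
width: 0.0146
```

```bash
python3 -c "
from yaw import *
tool()"
```

```text
t 12.62 tcp [0.5786 0.1054 0.1502] jaw yaw -3.9 z [-2.7e-03 -7.0e-04 -1.0e+00] w 0.0146 F [-0.6 -0.4 -0.9] T [-0.02  0.05  0.02] q [-0.02  0.28  1.65 -0.    1.21  0.04]
```

Call:
jog_arm(
  commands=[
    [[0.4, 1.4, 0, 0, -0.003, 0], [0, 0, 0, 0, 0, 0], [0, 0, -4, 0, 0, 0], [0, 0, -4, 0, 0, 0], [0, 0, 0, 0, 0, 0]],
  ],
)

```text
time: 13.25
tool_pos: [0.5793, 0.1071, 0.1427]
tool_rot: [2.294, 2.144, 0.001]
wrist_force: [0.9, -0.2, -1.1]
width: 0.0143
```

```bash
python3 -c "
from yaw import *
tool()"
```

```text
t 13.25 tcp [0.5793 0.1071 0.1427] jaw yaw -3.89 z [ 1.6e-03 -7.0e-04 -1.0e+00] w 0.0143 F [ 0.9 -0.2 -1.1] T [ 0.01 -0.01 -0.03] q [-0.02  0.29  1.65 -0.    1.2   0.05]
```

Underside is ~6 mm below the tip with no force: the bore is on. Continue down to about 0.129.

Call:
jog_arm(
  commands=[
    [[0, 0, -4, 0, 0, 0], [0, 0, -4, 0, 0, 0], [0, 0, -3, 0, 0, 0], [0, 0, -2, 0, 0, 0], [0, 0, -2, 0, 0, 0], [0, 0, -1, 0, 0, 0]],
  ],
)

```text
time: 14.0
tool_pos: [0.5796, 0.1071, 0.1297]
tool_rot: [2.294, 2.144, -0.0]
wrist_force: [-2.9, -0.0, 3.5]
width: 0.0145
```

```bash
python3 -c "
from yaw import *
tool()"
```

```text
t 14.0 tcp [0.5796 0.1071 0.1297] jaw yaw -3.86 z [ 0.001  -0.0012 -1.    ] w 0.0145 F [-2.9 -0.   3.5] T [-0.03  0.61  0.04] q [-0.02  0.31  1.66 -0.    1.17  0.05]
```

Call:
jog_arm(
  commands=[
    [[-0.5, 0, -1.5, 0, 0, 0], [0, 0, -1, 0, 0, 0], [0, 0, -1, 0, 0, 0], [0, 0, -1, 0, 0, 0]],
  ],
)

```text
time: 14.5
tool_pos: [0.5796, 0.1071, 0.1297]
tool_rot: [2.293, 2.144, -0.0]
wrist_force: [-5.0, -0.3, 7.0]
width: 0.0143
```

```bash
python3 -c "
from yaw import *
tool()"
```

```text
t 14.5 tcp [0.5796 0.1071 0.1297] jaw yaw -3.83 z [ 0.0016 -0.0017 -1.    ] w 0.0143 F [-5.  -0.3  7. ] T [ 0.01  0.84 -0.02] q [-0.02  0.31  1.66 -0.    1.17  0.05]
```

Seated: at grasp the handle stood on the stand with TCP 42.8 mm up; now 129.7 = 87 + 42.7, force rising. Now turn clockwise in stages.

Call:
jog_arm(
  commands=[
    [[-1, 0, 0, 0, 0, 0], [0, 0, -0.5, 0, 0, -0.08], [0, 0, -0.5, 0, 0, -0.08], [0, 0, -0.5, 0, 0, -0.08], [0, 0, -0.5, 0, 0, -0.08], [0, 0, -0.5, 0, 0, -0.08]],
  ],
)

```text
time: 15.25
tool_pos: [0.5788, 0.107, 0.1297]
tool_rot: [2.682, 1.63, -0.001]
wrist_force: [-2.6, -0.4, 4.0]
width: 0.0144
```

```bash
python3 -c "
from yaw import *
tool()"
```

```text
t 15.25 tcp [0.5788 0.107  0.1297] jaw yaw -27.4 z [ 0.0011 -0.0031 -1.    ] w 0.0144 F [-2.6 -0.4  4. ] T [ 0.01  0.55 -0.02] q [-0.02  0.31  1.66 -0.    1.17  0.46]
```

Call:
jog_arm(
  commands=[
    [[-0.3, 0, -0.5, 0, 0, -0.08], [0, 0, -0.5, 0, 0, -0.08], [0, 0, -0.5, 0, 0, -0.08], [0, 0, -0.5, 0, 0, -0.08], [0, 0, -0.5, 0, 0, -0.08], [0, 0, -0.5, 0, 0, -0.08], [0, 0, -0.5, 0, 0, -0.08], [0, 0, -0.5, 0, 0, -0.08], [0, 0, -0.5, 0, 0, -0.08], [0, 0, -0.5, 0, 0, -0.08]],
  ],
)

```text
time: 16.5
tool_pos: [0.5787, 0.1071, 0.1297]
tool_rot: [3.11, 0.419, -0.004]
wrist_force: [-2.3, -0.6, 3.7]
width: 0.0144
```

```bash
python3 -c "
from yaw import *
tool()"
```

```text
t 16.5 tcp [0.5787 0.1071 0.1297] jaw yaw -74.66 z [-0.002  -0.0041 -1.    ] w 0.0144 F [-2.3 -0.6  3.7] T [0.09 0.56 0.11] q [-0.02  0.31  1.66 -0.    1.18  1.28]
```

Call:
jog_arm(
  commands=[
    [[0, 0, -0.5, 0.004, -0.002, -0.08], [0, 0, -0.5, 0, 0, -0.08], [0, 0, -0.5, 0, 0, -0.06], [0, 0, -0.5, 0, 0, -0.02], [0, 0, -0.5, 0, 0, 0]],
  ],
)

```text
time: 17.12
tool_pos: [0.5786, 0.107, 0.1297]
tool_rot: [3.14, 0.036, -0.001]
wrist_force: [-4.0, 0.2, 6.2]
width: 0.0141
```

```bash
python3 -c "
from yaw import *
tool()
s=snapshot('side');save(s,'side6',(220,150,340,270),5)"
```

```text
t 17.12 tcp [0.5786 0.107  0.1297] jaw yaw -88.68 z [-6.e-04 -1.e-03 -1.e+00] w 0.0141 F [-4.   0.2  6.2] T [0.   0.73 0.2 ] q [-0.02  0.31  1.66 -0.    1.17  1.53]
```

View pics/side6.png

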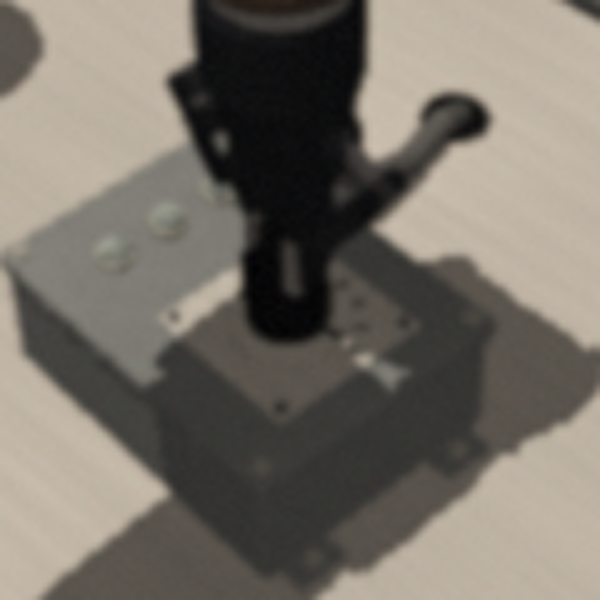

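Pointer in the side crop stands at about the last mark (340,340). Torque shows the spring pushing back. Hold for over three seconds with a slight bias.

Call:
jog_arm(
  commands=[
    [[0, 0, -0.4, 0, 0, -0.01], [0, 0, -0.4, 0, 0, -0.005], [0, 0, -0.4, 0, 0, -0.005], [0, 0, -0.4, 0, 0, -0.005], [0, 0, -0.4, 0, 0, -0.005], [0, 0, -0.4, 0, 0, -0.005], [0, 0, -0.4, 0, 0, -0.005], [0, 0, -0.4, 0, 0, -0.005]],
  ],
)

```text
time: 18.18
tool_pos: [0.5786, 0.1071, 0.1297]
tool_rot: [3.139, -0.025, -0.002]
wrist_force: [-3.4, -0.1, 4.4]
width: 0.0143
```

```bash
python3 - <<'E'
from yaw import *
T=[]
tool()
for i in range(4):
    s=snapshot("wrist");T.append(state()["wrist_torque"][2])
print(np.round(T,2))
save(s,"wrist7",(200,200,380,335),4.4)
E
```

```text
t 18.18 tcp [0.5786 0.1071 0.1297] jaw yaw -90.9 z [-0.0011 -0.0021 -1.    ] w 0.0143 F [-3.4 -0.1  4.4] T [0.04 0.75 0.32] q [-0.02  0.31  1.66 -0.    1.17  1.57]
[0.29 0.28 0.28 0.32]
```

View pics/wrist7.png

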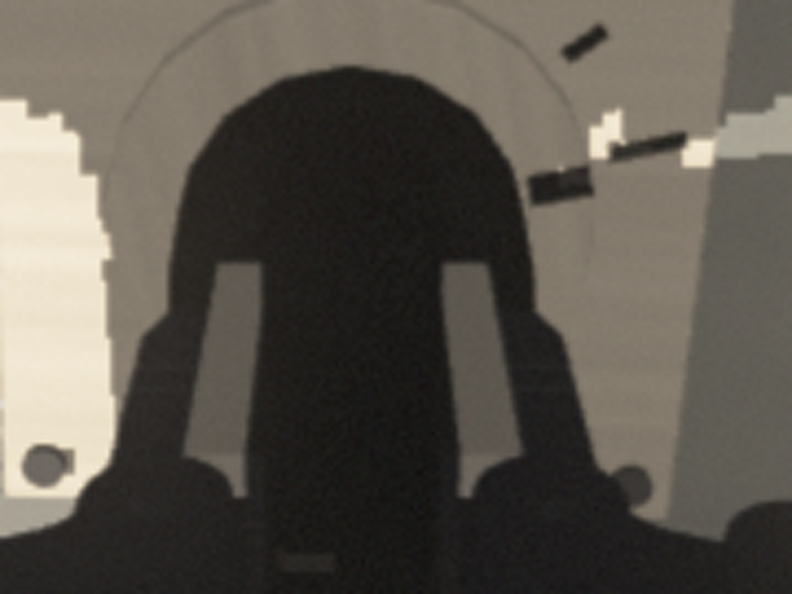

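The pointer (560,187) lines up with the last mark (648,147), a hair past it; torque is 0.3 N m, as expected at the third position. Hold.

Call:
jog_arm(
  commands=[
    [[0, 0, -0.4, 0, 0, 0], [0, 0, -0.4, 0, 0, -0.001], [0, 0, -0.4, 0, 0, -0.001], [0, 0, -0.4, 0, 0, -0.001], [0, 0, -0.4, 0, 0, -0.001], [0, 0, -0.4, 0, 0, -0.001], [0, 0, -0.4, 0, 0, -0.001], [0, 0, -0.4, 0, 0, -0.001], [0, 0, -0.4, 0, 0, -0.001], [0, 0, -0.4, 0, 0, -0.001], [0, 0, -0.4, 0, 0, -0.001], [0, 0, -0.4, 0, 0, -0.001], [0, 0, -0.4, 0, 0, -0.001], [0, 0, -0.4, 0, 0, -0.001], [0, 0, -0.4, 0, 0, -0.001], [0, 0, -0.4, 0, 0, -0.001], [0, 0, -0.4, 0, 0, -0.001], [0, 0, -0.4, 0, 0, -0.001], [0, 0, -0.4, 0, 0, -0.001], [0, 0, -0.4, 0, 0, -0.001]],
  ],
)

```text
time: 20.88
tool_pos: [0.5786, 0.1071, 0.1297]
tool_rot: [3.137, -0.026, -0.003]
wrist_force: [-3.1, -0.3, 5.4]
width: 0.0146
```

Call:
jog_arm(
  commands=[
    [[0, 0, -0.4, 0, 0, 0], [0, 0, -0.4, 0, 0, -0.001], [0, 0, -0.4, 0, 0, -0.001], [0, 0, -0.4, 0, 0, -0.001], [0, 0, -0.4, 0, 0, -0.001], [0, 0, -0.4, 0, 0, -0.001], [0, 0, -0.4, 0, 0, -0.001], [0, 0, -0.4, 0, 0, -0.001], [0, 0, -0.4, 0, 0, -0.001], [0, 0, -0.4, 0, 0, -0.001], [0, 0, -0.4, 0, 0, -0.001], [0, 0, -0.4, 0, 0, -0.001], [0, 0, -0.4, 0, 0, -0.001]],
  ],
)

```text
time: 22.5
tool_pos: [0.5786, 0.1072, 0.1297]
tool_rot: [3.136, -0.027, -0.005]
wrist_force: [-4.3, 0.2, 5.3]
width: 0.0147
```

```bash
python3 - <<'E'
from yaw import *
tool()
s=snapshot("wrist");save(s,"wrist8",(200,200,380,335),4.4);tool()
E
```

```text
t 22.5 tcp [0.5786 0.1072 0.1297] jaw yaw -90.97 z [-0.0031 -0.0057 -1.    ] w 0.0147 F [-4.3  0.2  5.3] T [0.07 0.74 0.33] q [-0.02  0.31  1.66 -0.01  1.18  1.57]
t 22.55 tcp [0.5786 0.1072 0.1297] jaw yaw -90.97 z [-0.0031 -0.0058 -1.    ] w 0.0144 F [-3.7 -1.   6.2] T [0.05 0.65 0.31] q [-0.02  0.31  1.66 -0.01  1.18  1.57]
```

View pics/wrist8.png

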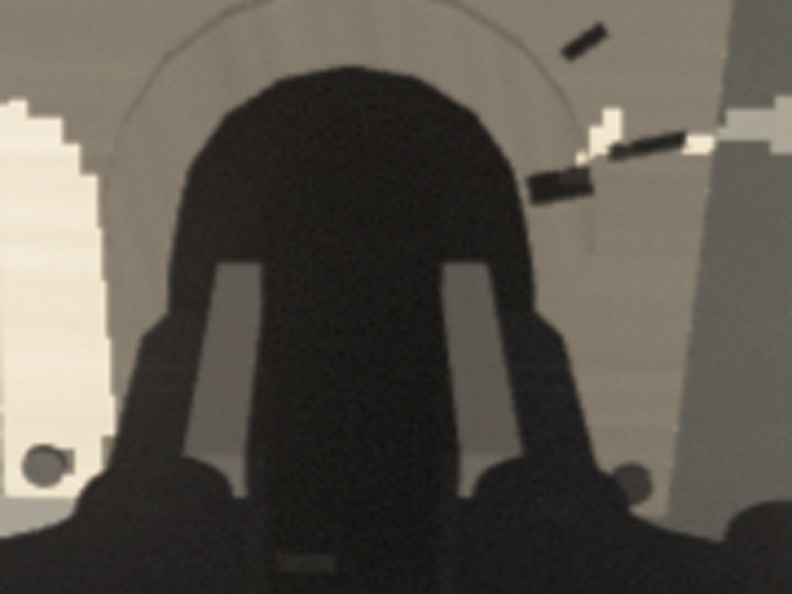

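The pointer has not moved from the last mark after more than 4 s, and torque and seating are steady. Handing in.

```bash
python3 -c "
from h import *
print(close_job())"
```

```text
the job is handed in; nothing more can be done
None
```

I picked up the black handle, pushed it fully home on the shaft with the switch still at off, and turned it clockwise to the third (start) position. I held it there for over 4 s and handed in at about 22.6 s with the gripper still on it.

The last checks before handing in:
- **Switch position:** the pointer lines up with the last mark, a hair past it, and the spring pushes back with a steady 0.3 N m or so.
- **Seating:** the tool is 129.7 mm up, matching fully home (87 mm disc plus 42.8 mm grip height). It is within 0.5 mm of the measured shaft axis, and the tool's tilt is under 0.01 rad.
- **Grip:** the fingers are shut on the bar at 90 N. They read 14.4 mm open against the bar's stated 16 mm, the same throughout, so I take it as an offset in the reading.
- **Forces:** a sideways force of 3–5 N remains from a slight misalignment on the shaft, well below the limits.
- **Other things on the stand:** nothing was touched that I know of. I did not measure where they stand afterwards.

The dial angle itself was not readable. The third position is judged from the pointer, the torque and the tool's turn of about 1.52 rad, which includes the handle's play.

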